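Refit the blender's pulse knob and hold it pressed

ROBOT

A 6-joint arm with a two-finger parallel gripper is mounted at the origin on the work surface. World frame = base frame: x ahead of the robot, y to its left, z up, the work surface at z = 0. Lengths are in m, angles in rad, forces in N, time in s.
With the tool pointing down it reaches from about 0.325 to 0.9 m from the base axis. Payload 6.1 kg.
Tool frame: the origin (TCP) lies midway between the tips of the shut fingers; the grasp point (between the pads) lies 19 mm behind it; z points along the fingers, y is the line along which they close (so a half turn about z gives the same grasp; the last joint's range is limited). The gripper opens to 87 mm and grips with 3 to 60 N. Pads are 19 mm wide; open, the fingers measure 117 mm over their backs; the gripper's body (75 mm by 190 mm) begins 51 mm behind the grasp point.
Start: joints at [0.998, 0.22, 1.526, -0, 1.395, -0.126], TCP at [0.27, 0.564, 0.223] pointing down, gripper open.
Joint ranges: [-2.98, 2.98], [-0.91, 2.08], [0.09, 2.57], [-1.24, 4.39], [0.2, 2.65], [-2.68, 2.68]. Speed limits (rad/s): [2.57, 2.57, 3.01, 3.14, 3.14, 3.14].

INTERFACE

Orientations are given as a rotation vector (axis times angle).
In Python, from workcell import manip gives the robot as it stands.
- The arm moves only by the tool arm_command, never from a script. Its argument "deltas" is a list of rows, each an object with "fingers": the finger opening in mm, from 0 to 87; "slide": the shift along the tool's x, y, z in units of 50 mm (1.0 is 50 mm), a list of three; "twist": the turn, a rotation vector about the tool's x, y, z in units of 6 degrees (1.0 is 6 degrees), a list of three. A call has 1 to 12 rows; each row shifts and turns the commanded pose from where the row before left it, along the tool's axes as they then stand; what a row does not reach is not made up. A row lasts 1/10 s, in which the tool goes at most 50 mm and 8.59 degrees, less where a joint would pass 70% of its speed; a pose out of reach is approached as far as the arm can. A call is refused whole if a number of a shift passes 1 or a number of a turn 1, either way. A call with a gripper value outside its range is refused whole. The fingers move at their own pace and stop on an object; the grip force is fixed at half the most. Time passes only in rows, so rows that do not move let the fingers close. It gives the time, the measured TCP pose, the force, the opening and the grip force at its end, in the units of the state.
- manip.state(): the state, without advancing time (a new reading comes with each control period).
- manip.read_camera(name): name is "scene" or "side" or "wrist"; returns a dict with "frame" (480x640x3 uint8, blue, green, red), "mtx" (3x3 intrinsics, pixels), "R" (3x3) and "t" (3): a world point X has camera coordinates R X + t; the wrist camera has in their place "T_tool_cam" (4x4, takes a point from camera to tool coordinates, whose origin is the TCP and whose axes are the flange's). Camera axes: x right, y down, z forward; pixel columns grow to the right and rows downward; lengths in m; the calibration is good to about 2 mm. The wrist camera is an equidistant fisheye: a pixel r from the principal point sees the ray r / f radians off the axis. A picture is of the moment at which its call begins: read the wrist's pose just before it. There is no depth.
- manip.hand_in(): hands the job in; it is judged then, once.
The state is a dict: "time": time; "joints": joint angles; "qvel": joint speeds; "effort": joint torques, N m; "eef_pos": TCP position; "ee_rot": TCP orientation; "wrist_force": force on the tool from outside, world axes, zero at the start; "ft_torque": the same for the moment, N m; "gripper_width": finger opening in m; "grasp_force": force on a finger pad.
Only numpy, scipy, OpenCV 4.12 (cv2) and the standard library are available. Lean on these libraries where they do the work, as an engineer would, in place of code of your own. Each camera call takes 0.05 s, during which the arm holds its last target. There are 200 camera calls.

TASK

The bar blender's control knob is off and lies in the small accessory drawer: pull the drawer out to its stop and leave it open, then take out the knob. Turn the knob so that its D-shaped bore matches the bare D-shaft on the blender's deck (the white pointer on the knob goes to the side of the white index line, where the shaft's flat is), push it fully home on the shaft, and then press it down against the shaft's spring to the bottom of its travel. Finish while still gripping the knob and holding it pressed down, and do not knock over or shift the other things on the counter or on the cabinet.

Things in the scene. Friction and masses are not known exactly. Their poses are not given: they have to be found in the camera images.
- cabinet_drawer0 (a joint): the drawer's slide: 0 shut, about 0.134 m at its stop; slides straight out of the cabinet's front with about 1 N of friction, stays where it is left
- cabinet_drawer0_handle (a point): middle of the drawer's steel bar handle: level round bar 11 mm thick, 120 mm long, 35 mm out from the drawer's front (29 mm free gap behind it; 8 mm posts 51 mm either side of the middle). 38 mm below the cabinet's top, 62 mm above the counter: can be pinched from above across the bar. x points into the cabinet; the drawer pulls out along -x
- cabinet: low dark-wood cabinet 200 mm deep (x) x 240 wide (y) x 100 mm high on the counter, with one drawer; origin under its centre; its front (-x), with the handle, faces about to the robot. Cabinet and blender stand side by side, either one on the left
- drawer_in (a point): centre of the drawer's inner floor, 22 mm above the counter; moves with the drawer, axes as the cabinet's. Inside 155 (x) x 198 mm (y); side walls end 78 mm and the 15 mm thick front 87 mm above the counter. The knob starts within 50 mm of here, may slide a little; an orange ring lies behind it. Fully open, the front 128 mm of the inside are clear of the cabinet
- knob_center (a point): centre, half-way up (23.5 mm), of the loose black knob, about 60 g, 47 mm tall, upright (z up): round skirt 44 mm across and 18 mm high, on it a bar grip 42 mm long (x), 16 mm thick (y), 29 mm high, with flat parallel sides to grip across y. +x is the pointer's side: a white line runs on top from the bar's middle to its +x end and down that end
- knob_base (a point): centre of the knob's underside, axes as knob_center. Here opens the D-shaped bore, on the knob's axis: 15.6 mm across, its flat 3.3 mm from the axis on the +x (pointer) side, 16 mm deep, mouth chamfered by 1.5 mm
- blender: bar blender on the counter: black base 200 mm wide (y), x = -180 to +100 mm from the origin, with a flat aluminium deck 90 mm above the counter; the shaft stands at x = -125 mm, y = 0; behind it a motor block (from x = -31 mm, 140 mm high, pad to 151) and a clear square jug with black lid (from x = -19 mm, up to 353 mm high). Origin on the counter, x from deck to jug
- shaft_top (a point): tip, on the axis, of the vertical brass D-shaft standing 22 mm out of the deck (tip 112 mm above the counter). 14 mm across, one flat 2.5 mm from the axis facing +x; a white index line on the black ring round it is on the same side; tip chamfered 1.2 mm. It does not turn; its heading varies. Knob home: bore bottom on the tip, knob's underside 16 mm below it. Play 0.8 mm all round, 0.12 rad
- shaft (a joint): how far the spring-loaded shaft is pressed down: 0 up, 0.004 m at the bottom (its stop). It starts to move at about 3 N and is at the bottom at about 10 N; it springs back when let go
- jar: bystander: amber jar 60 mm across, 85 mm high, on the cabinet; origin at its underside
- cup: bystander: white cup 64 mm across, 60 mm high, on the cabinet; origin at its underside
- syrup: bystander: amber syrup bottle 64 mm across, 190 mm high, in the gap between cabinet and blender; origin at its underside
- pitcher: bystander: steel milk pitcher 84 mm across, 100 mm high, with a handle, on the counter; origin at its underside
- shaker: bystander: steel shaker cup 84 mm across, 160 mm high, on the counter; origin at its underside
- tamper: bystander: dark steel coffee tamper 58 mm across, 88 mm high, on the counter; origin at its underside

How it is judged:
On the way, in this order (a step that is already met when the one before it is completed fails the run):
1. the drawer is pulled out to its stop (value of joint cabinet_drawer0 above 0.127 m), for 0.1 s.
2. the knob is held in the fingers, lifted clear of the drawer (height (world z) of knob_base above 0.09 m and contact force between the fingers and knob above 1 N), for 0.1 s.
3. the knob is fully home on the shaft (z of knob_base in the frame of shaft_top below -0.0138 m and horizontal distance between knob_base and shaft_top below 0.004 m), for 0.1 s.
At the end, for the whole second after the job is handed in: the knob is on the shaft with at least 13.8 of the 16 mm of its bore, upright and with bore and shaft flats matched (within 0.3 rad), still gripped by the fingers, which hold the shaft pressed down at least 3 of its 4 mm at rest; the drawer is still open (at least 105 mm) (all of step 3 and angle between the x axis of knob_center and the x axis of shaft_top, either way round below 0.3 rad and angle between knob_center's own z axis and vertical below 0.12 rad and value of joint shaft above 0.003 m and contact force between the fingers and knob above 2 N and linear speed of knob below 0.03 m/s and value of joint cabinet_drawer0 above 0.105 m); the arm keeps its last pose, push and grip.
It fails at once if a bystander is knocked over or shifted more than 40 mm (angle between any of jar, cup, syrup, pitcher, shaker, tamper's own z axis and vertical above 0.5 rad or distance of any of jar, cup, syrup, pitcher, shaker, tamper from where it was at the start of the episode above 0.04 m).
It also fails if it takes over 54 s, if anything falls off the work surface, if the arm or the gripper's body presses on something with over 40 N, if the wrist force passes 120 N, or if a joint passes its speed limit or range.

## Working session

There is one attempt and no reset: what is moved stays moved. The work goes in short steps, Python scripts to look and compute and a tool call to move; the robot and the scene stay as the last step left them, time stands still between calls to the robot, and variables do not carry over. Pictures are saved under pics/ and viewed, at most 10 in all, crops included, and the job is handed in when it is done.

Besides the shell and the picture viewer there is one more tool, called after "Call:" as name(argument=value, ...), one argument or row to a line, values as JSON. arm_command: Moves the arm, as the interface text tells. Its arguments: {"type":"object","properties":{"deltas":{"type":"array","items":{"type":"object","properties":{"fingers":{"type":"number"},"slide":{"type":"array","items":{"type":"number"}},"twist":{"type":"array","items":{"type":"number"}}}}}},"required":["deltas"]}

```bash
mkdir -p pics; cat > h.py <<'E'
import numpy as np, cv2
from scipy.spatial.transform import Rotation as Ro
from workcell import manip
def cam(n):
    s=manip.state(); c=manip.read_camera(n); c['s']=s; return c
def ray(c,u,v):
    K=c['mtx']
    if 'T_tool_cam' in c:
        x=(u-K[0,2])/K[0,0]; y=(v-K[1,2])/K[1,1]; th=np.hypot(x,y)
        d=np.array([x/th*np.sin(th),y/th*np.sin(th),np.cos(th)]) if th>1e-9 else np.array([0,0,1.])
        T=c['T_tool_cam']; Rw=Ro.from_rotvec(c['s']['ee_rot']).as_matrix()
        return Rw@T[:3,3]+c['s']['eef_pos'], Rw@T[:3,:3]@d
    d=np.linalg.solve(K,[u,v,1.]); return -c['R'].T@c['t'], c['R'].T@d
def atz(c,u,v,z):
    o,d=ray(c,u,v); return o+d*(z-o[2])/d[2]
def proj(c,X):
    K=c['mtx'];X=np.asarray(X,float)
    if 'T_tool_cam' in c:
        Rw=Ro.from_rotvec(c['s']['ee_rot']).as_matrix(); T=c['T_tool_cam']
        p=T[:3,:3].T@(Rw.T@(X-c['s']['eef_pos'])-T[:3,3]); r=np.hypot(p[0],p[1]); th=np.arctan2(r,p[2])
        return np.array([K[0,2]+K[0,0]*th*p[0]/r,K[1,2]+K[1,1]*th*p[1]/r])
    p=c['R']@X+c['t']; q=K@p; return q[:2]/q[2]
def save(n,c): import pickle; pickle.dump(c,open(n+'.pkl','wb'))
def load(n): import pickle; return pickle.load(open(n+'.pkl','rb'))
E
python3 - <<'E'
from h import *
for n in ['scene','side','wrist']:
    c=cam(n); save(n,c)
    print(n,c['mtx'][0,0],c['mtx'][:2,2])
    if 'R' in c: print(-c['R'].T@c['t'], c['R'][2])
    else: print(c['T_tool_cam'])
    cv2.imwrite(f'pics/{n}.png',c['frame'])
s=manip.state(); print(s)
print(Ro.from_rotvec(s['ee_rot']).as_matrix())
E
```

```text
scene 466.2658059598813 [316.2031957  245.36200657]
[ 0.17382898 -0.57970487  1.04869472] [ 0.32693444  0.49516218 -0.80493993]
side 521.6032623068248 [318.50246099 238.09346097]
[0.84533309 0.87865725 1.3958979 ] [-0.18152278 -0.55364395 -0.81272865]
wrist 371.64829954431775 [321.74940125 240.92723424]
[[-5.24943401e-04 -9.67047341e-01 -2.54596082e-01  6.98035186e-02]
 [ 9.99999707e-01 -6.49540157e-04  4.05319803e-04 -5.99943743e-04]
 [-5.57333817e-04 -2.54595794e-01  9.67047398e-01 -1.61419476e-01]
 [ 0.00000000e+00  0.00000000e+00  0.00000000e+00  1.00000000e+00]]
{'time': 0.15, 'joints': array([ 9.97932008e-01,  2.21035547e-01,  1.52730840e+00,  1.64584874e-05,
        1.39470223e+00, -1.26110717e-01]), 'qvel': array([ 0.00061419, -0.00151789, -0.00475638, -0.00170993, -0.00022231,
       -0.00055326]), 'effort': array([ 1.00001082e-03, -4.95188177e+01, -3.87883508e+01,  7.01305107e-02,
        5.30056783e-02, -4.06046900e-05]), 'eef_pos': array([0.26977973, 0.56326971, 0.22171553]), 'ee_rot': array([-6.95828139e-01, -3.06303778e+00,  2.13609742e-03]), 'wrist_force': array([-0.11876707,  0.03156489, -0.18750086]), 'ft_torque': array([ 0.05681806, -0.01832951, -0.01215146]), 'grasp_force': 0.0, 'gripper_width': 0.08734404780820347}
[[-9.01853096e-01  4.32042071e-01 -8.01484332e-04]
 [ 4.32042769e-01  9.01852302e-01 -1.21268410e-03]
 [ 1.98889939e-04 -1.43993842e-03 -9.99998944e-01]]
```

View pics/scene.png

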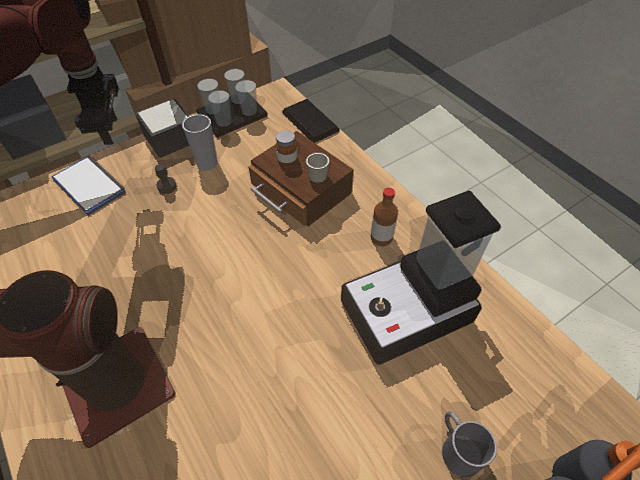

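View pics/side.png

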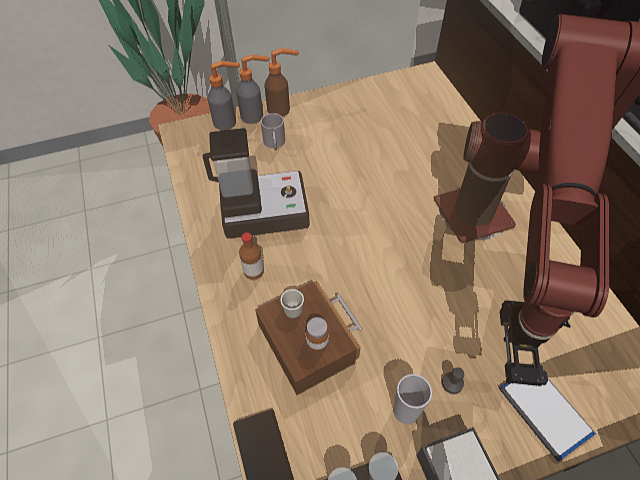

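The scene view shows the cabinet handle from about (253,188) to (285,209), the shaft near (380,305), the syrup bottle at (384,220), and the shaker and tamper left of the cabinet. I'll enlarge the handle and shaft in both views.

```bash
python3 - <<'E'
from h import *
a=cv2.imread('pics/scene.png');b=cv2.imread('pics/side.png')
def cr(i,x,y,w,h,k): return cv2.resize(i[y:y+h,x:x+w],None,fx=k,fy=k,interpolation=cv2.INTER_CUBIC)
top=np.hstack([cr(a,240,150,80,60,5),cr(b,300,280,80,60,5)])
bot=np.hstack([cr(a,360,288,40,30,10),cr(b,270,175,40,30,10)])
cv2.imwrite('pics/crop1.png',np.vstack([top,bot]))
E
```

```text
(no output)
```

View pics/crop1.png

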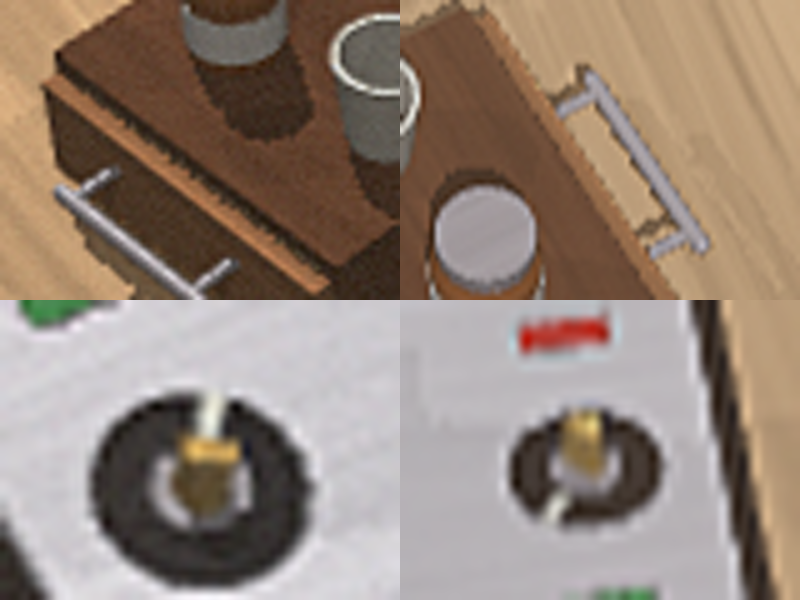

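```bash
python3 - <<'E'
from h import *
a=load('scene');b=load('side')
A=atz(b,338,295,.062);B=atz(b,360.2,328.7,.062);print('handle side',A,B,(A+B)/2,np.linalg.norm(A-B),np.arctan2(*(A-B)[1::-1]))
print('scene',atz(a,252.2,188,.062),atz(a,285,209.5,.062), proj(a,A),proj(a,B))
print('ring',atz(a,379.9,306.5,.091),atz(b,288.1,191.2,.091))
for c,p,q in((a,(379.9,306.5),(380.8,298.5)),(b,(288.1,191.2),(285.0,195.2))):
  d=atz(c,*q,.091)-atz(c,*p,.091); print(d,np.arctan2(d[1],d[0]))
E
```

```text
handle side [0.55986518 0.18200642 0.062     ] [0.53830038 0.30336311 0.062     ] [0.54908278 0.24268477 0.062     ] 0.1232578117667959 -1.394934363974256
scene [0.53855245 0.3035472  0.062     ] [0.57308822 0.17957226 0.062     ] [280.50706959 211.01612553] [252.15569053 188.07459731]
ring [ 0.58497282 -0.220691    0.091     ] [ 0.58685417 -0.22304161  0.091     ]
[0.01515308 0.01541331 0.        ] 0.7939114238079502
[0.01460679 0.01311995 0.        ] 0.7318245138166211
```

```bash
python3 - <<'E'
from h import *
a=load('scene');b=load('side')
h=np.array([.550,.243]);ex=np.array([np.cos(.176),np.sin(.176)]);ey=np.array([-ex[1],ex[0]])
for n,c,u,v,z in(('jar',b,317,326,.185),('jar',a,286,137,.185),('cup',b,292,297,.16),('cup',a,318,159,.16),('cabcorner',b,395,0,0),('syrup',a,389,192,.19),('syrup',b,247,238,.19),('shaker',a,197,123,.16),('tamper',a,161,170,.088),('pitcher',a,472,440,.1)):
  p=atz(c,u,v,z)[:2]; print(n,p,'rel handle',(p-h)@ex,(p-h)@ey)
E
```

```text
jar [0.66776849 0.3133049 ] rel handle 0.12825907365338737 0.04859841631778109
jar [0.66648348 0.30862942] rel handle 0.1261752745765952 0.044220155779697325
cup [0.70014822 0.19816733] rel handle 0.13997884352409923 -0.07042995598348518
cup [0.70457705 0.20720549] rel handle 0.14592177307470297 -0.06230687389263292
cabcorner [-0.28215468 -1.30199808] rel handle -1.089817505961191 -1.3754265825392578
syrup [ 0.76480498 -0.01842689] rel handle 0.1657126969607169 -0.2949991537950179
syrup [ 0.76822032 -0.01040513] rel handle 0.17047982773131767 -0.28769930999999016
shaker [0.4985273  0.53765522] rel handle 0.0009144538762283838 0.29911586599514534
tamper [0.34561943 0.49568807] rel handle -0.1569794347879708 0.28457009160406044
pitcher [ 0.54330566 -0.55201334] rel handle -0.14579202259759722 -0.7815597977490206
```

```bash
python3 - <<'E'
from h import *
# target tilt poses: relative moves
s=manip.state();R0=Ro.from_rotvec(s['ee_rot']);print(s['eef_pos'],R0.as_matrix()[:,1])
E
```

```text
[0.26977973 0.56326971 0.22171553] [ 0.43204207  0.9018523  -0.00143994]
```

```bash
cat >> h.py <<'E'
def pose(yaw,tilt=0):
    "tool y heads to yaw, raised by tilt; z down"
    y=np.array([np.cos(yaw)*np.cos(tilt),np.sin(yaw)*np.cos(tilt),np.sin(tilt)])
    z=np.array([np.cos(yaw)*np.sin(tilt),np.sin(yaw)*np.sin(tilt),-np.cos(tilt)])
    return np.c_[np.cross(y,z),y,z]
def delta(p,R=None):
    "total slide (50 mm units, in present tool axes) and twist (6 deg units)"
    s=manip.state();R0=Ro.from_rotvec(s['ee_rot']).as_matrix()
    R=R0 if R is None else R
    print('slide in present axes',np.round(R0.T@(np.asarray(p)-s['eef_pos'])/.05,3),'slide in target axes',np.round(R.T@(np.asarray(p)-s['eef_pos'])/.05,3),'twist',np.round(Ro.from_matrix(R0.T@R).as_rotvec()/np.radians(6),2))
E
python3 - <<'E'
from h import *
R=pose(.176,np.radians(10))
g=np.array([.550,.243,.150]); delta(g+.019*R[:,2],R)
E
```

```text
slide in present axes [-7.876 -3.314  1.812] slide in target axes [-7.288  4.08   2.556] twist [-1.55 -0.79  9.03]
```

Call:
arm_command(
  deltas=[
    {"slide": [-0.788,-0.331,0],"fingers": 22},
    {"slide": [-0.788,-0.331,0],"fingers": 22},
    {"slide": [-0.788,-0.331,0],"fingers": 22},
    {"slide": [-0.788,-0.331,0],"fingers": 22},
    {"slide": [-0.788,-0.331,0],"fingers": 22},
    {"slide": [-0.788,-0.331,0],"fingers": 22},
    {"slide": [-0.788,-0.331,0],"fingers": 22},
    {"slide": [-0.788,-0.331,0],"fingers": 22},
    {"slide": [-0.788,-0.331,0],"fingers": 22},
    {"slide": [-0.788,-0.331,0],"fingers": 22},
  ],
)

```text
validation failed for argument at $.de...
```

Call:
arm_command(
  deltas=[
    {"twist": [-0.155,-0.079,0.903],"fingers": 22},
    {"twist": [-0.155,-0.079,0.903],"fingers": 22},
    {"twist": [-0.155,-0.079,0.903],"fingers": 22},
    {"twist": [-0.155,-0.079,0.903],"fingers": 22},
    {"twist": [-0.155,-0.079,0.903],"fingers": 22},
    {"twist": [-0.155,-0.079,0.903],"fingers": 22},
    {"twist": [-0.155,-0.079,0.903],"fingers": 22},
    {"twist": [-0.155,-0.079,0.903],"fingers": 22},
    {"twist": [-0.155,-0.079,0.903],"fingers": 22},
    {"twist": [-0.155,-0.079,0.903],"fingers": 22},
    {"fingers": 22},
  ],
)

```text
validation failed for argument at $.de...
```

```bash
python3 - <<'E'
from h import *
R=pose(.176,np.radians(10))
g=np.array([.550,.243,.150]); delta(g+.019*R[:,2],R)
c=cam('wrist');save('w1',c)
f=c['frame'].copy(); s=c['s'];print(s['eef_pos'],s['gripper_width'],s['joints'])
h=np.array([.55,.243,.062]);ey=np.array([-np.sin(.176),np.cos(.176),0])
for k in(-.06,0,.06):
  p=proj(c,h+k*ey);print(p)
cv2.imwrite('pics/w1.png',f)
E
```

```text
slide in present axes [-7.876 -3.314  1.812] slide in target axes [-7.288  4.08   2.556] twist [-1.55 -0.79  9.03]
[0.26977973 0.56326971 0.22171553] 0.08734404780820347 [ 9.97932008e-01  2.21035547e-01  1.52730840e+00  1.64584874e-05
  1.39470223e+00 -1.26110717e-01]
[179.58711492 503.30194268]
[205.26061308 495.04851469]
[234.49236297 484.75967306]
```

View pics/w1.png

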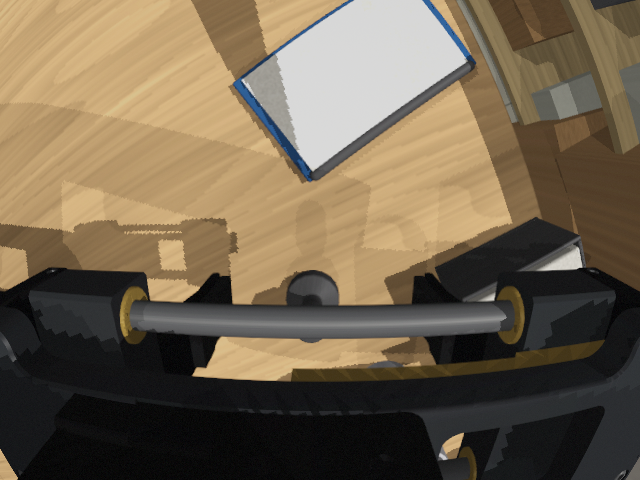

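The arm didn't move, so this picture is still the start view: notebook on top, tamper between the fingers at (312,290). Each row probably needs all three fields.

Call:
arm_command(
  deltas=[
    {"slide": [-0.788,-0.331,0],"twist": [0,0,0],"fingers": 22},
    {"slide": [-0.788,-0.331,0],"twist": [0,0,0],"fingers": 22},
    {"slide": [-0.788,-0.331,0],"twist": [0,0,0],"fingers": 22},
    {"slide": [-0.788,-0.331,0],"twist": [0,0,0],"fingers": 22},
    {"slide": [-0.788,-0.331,0],"twist": [0,0,0],"fingers": 22},
    {"slide": [-0.788,-0.331,0],"twist": [0,0,0],"fingers": 22},
    {"slide": [-0.788,-0.331,0],"twist": [0,0,0],"fingers": 22},
    {"slide": [-0.788,-0.331,0],"twist": [0,0,0],"fingers": 22},
    {"slide": [-0.788,-0.331,0],"twist": [0,0,0],"fingers": 22},
    {"slide": [-0.788,-0.331,0],"twist": [0,0,0],"fingers": 22},
  ],
)

```text
time: 1.2
eef_pos: [0.5547, 0.2427, 0.2224]
ee_rot: [-0.696, -3.063, -0.0]
wrist_force: [0.6, 0.8, -0.2]
gripper_width: 0.0227
grasp_force: 0.0
```

Call:
arm_command(
  deltas=[
    {"slide": [0,0,0],"twist": [-0.155,-0.079,0.903],"fingers": 22},
    {"slide": [0,0,0],"twist": [-0.155,-0.079,0.903],"fingers": 22},
    {"slide": [0,0,0],"twist": [-0.155,-0.079,0.903],"fingers": 22},
    {"slide": [0,0,0],"twist": [-0.155,-0.079,0.903],"fingers": 22},
    {"slide": [0,0,0],"twist": [-0.155,-0.079,0.903],"fingers": 22},
    {"slide": [0,0,0],"twist": [-0.155,-0.079,0.903],"fingers": 22},
    {"slide": [0,0,0],"twist": [-0.155,-0.079,0.903],"fingers": 22},
    {"slide": [0,0,0],"twist": [-0.155,-0.079,0.903],"fingers": 22},
    {"slide": [0,0,0],"twist": [-0.155,-0.079,0.903],"fingers": 22},
    {"slide": [0,0,0],"twist": [-0.155,-0.079,0.903],"fingers": 22},
    {"slide": [0,0,0],"twist": [0,0,0],"fingers": 22},
  ],
)

```text
time: 2.3
eef_pos: [0.5533, 0.2442, 0.2223]
ee_rot: [1.942, 2.316, 0.204]
wrist_force: [-0.8, -0.3, -0.2]
gripper_width: 0.022
grasp_force: 0.0
```

```bash
python3 - <<'E'
from h import *
R=pose(.176,np.radians(10))
g=np.array([.550,.243,.150]); delta(g+.019*R[:,2],R)
c=cam('wrist');save('w1',c)
f=c['frame'].copy(); s=c['s'];print(s['eef_pos'],s['gripper_width'],s['joints'])
h=np.array([.55,.243,.062]);ey=np.array([-np.sin(.176),np.cos(.176),0])
for k in(-.06,0,.06):
  p=proj(c,h+k*ey);print(p)
cv2.imwrite('pics/w2.png',f)
E
```

```text
slide in present axes [-0.014 -0.32   1.791] slide in target axes [-0.013 -0.319  1.792] twist [ 0.   -0.   -0.01]
[0.55330466 0.24424011 0.2222766 ] 0.021954997243644577 [ 0.29715904  0.03820187  1.73740558 -0.02222142  1.19223739  0.12809102]
[288.79767753 289.06423927]
[287.01794585 225.63121624]
[285.84711249 157.15493893]
```

View pics/w2.png

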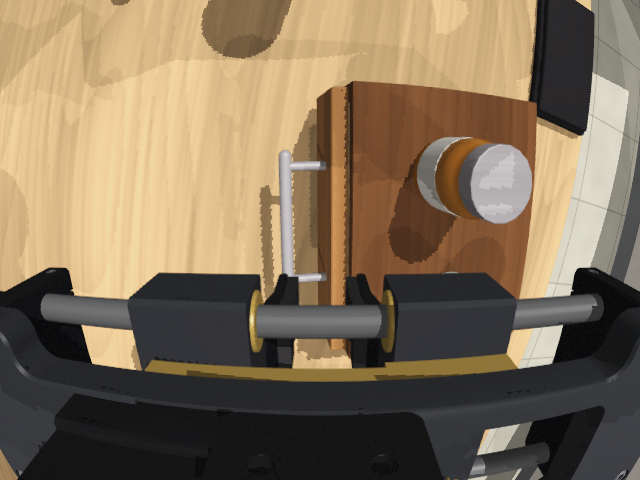

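The bar lies where predicted: its end is at (284,151) and it runs through (289,270), within about 1 px laterally. The jar is clear of the gripper's body, so I'll descend and pinch.

Call:
arm_command(
  deltas=[
    {"slide": [0,-0.08,0.45],"twist": [0,0,0],"fingers": 22},
    {"slide": [0,-0.08,0.45],"twist": [0,0,0],"fingers": 22},
    {"slide": [0,-0.08,0.45],"twist": [0,0,0],"fingers": 22},
    {"slide": [0,-0.08,0.45],"twist": [0,0,0],"fingers": 22},
    {"slide": [0,-0.058,0.33],"twist": [0,0,0],"fingers": 22},
    {"slide": [0,-0.058,0.33],"twist": [0,0,0],"fingers": 22},
    {"slide": [0,-0.058,0.33],"twist": [0,0,0],"fingers": 22},
    {"slide": [0,-0.058,0.33],"twist": [0,0,0],"fingers": 22},
    {"slide": [0,-0.058,0.33],"twist": [0,0,0],"fingers": 22},
    {"slide": [0,0,0],"twist": [0,0,0],"fingers": 22},
  ],
)

```text
time: 3.35
eef_pos: [0.5518, 0.2434, 0.0444]
ee_rot: [1.941, 2.321, 0.197]
wrist_force: [-0.6, 1.2, 0.2]
gripper_width: 0.0215
grasp_force: 0.0
```

Call:
arm_command(
  deltas=[
    {"slide": [0,0,0],"twist": [0,0,0],"fingers": 6},
    {"slide": [0,0,0],"twist": [0,0,0],"fingers": 6},
    {"slide": [0,0,0],"twist": [0,0,0],"fingers": 6},
    {"slide": [0,0,0],"twist": [0,0,0],"fingers": 6},
  ],
)

```text
time: 3.75
eef_pos: [0.5523, 0.244, 0.0475]
ee_rot: [1.942, 2.319, 0.2]
wrist_force: [-6.4, -1.0, 1.8]
gripper_width: 0.0099
grasp_force: 30.0
```

Call:
arm_command(
  deltas=[
    {"slide": [0,-0.22,-0.039],"twist": [0,0,0],"fingers": 6},
    {"slide": [0,-0.28,-0.049],"twist": [0,0,0],"fingers": 6},
    {"slide": [0,-0.28,-0.049],"twist": [0,0,0],"fingers": 6},
    {"slide": [0,-0.28,-0.049],"twist": [0,0,0],"fingers": 6},
    {"slide": [0,-0.28,-0.049],"twist": [0,0,0],"fingers": 6},
    {"slide": [0,-0.28,-0.049],"twist": [0,0,0],"fingers": 6},
    {"slide": [0,-0.28,-0.049],"twist": [0,0,0],"fingers": 6},
    {"slide": [0,-0.28,-0.049],"twist": [0,0,0],"fingers": 6},
    {"slide": [0,-0.28,-0.049],"twist": [0,0,0],"fingers": 6},
    {"slide": [0,-0.24,-0.042],"twist": [0,0,0],"fingers": 6},
    {"slide": [0,0,0],"twist": [0,0,0],"fingers": 6},
  ],
)

```text
time: 4.85
eef_pos: [0.4207, 0.2202, 0.0486]
ee_rot: [1.937, 2.314, 0.211]
wrist_force: [7.0, -3.9, -6.5]
gripper_width: 0.0103
grasp_force: 30.0
```

Call:
arm_command(
  deltas=[
    {"slide": [0,0,0],"twist": [0,0,0],"fingers": 22},
    {"slide": [0,0,0],"twist": [0,0,0],"fingers": 22},
    {"slide": [0,0.035,-0.2],"twist": [0,0,0],"fingers": 22},
    {"slide": [0,0.06,-0.35],"twist": [0,0,0],"fingers": 22},
    {"slide": [0,0.1,-0.6],"twist": [0,0,0],"fingers": 22},
    {"slide": [0,0.16,-0.9],"twist": [0,0,0],"fingers": 22},
    {"slide": [0,0.16,-0.9],"twist": [0,0,0],"fingers": 22},
    {"slide": [-0.66,0.45,0],"twist": [0.55,0,0],"fingers": 50},
    {"slide": [-0.66,0.45,0],"twist": [0.55,0,0],"fingers": 87},
    {"slide": [-0.66,0.45,0],"twist": [0.55,0,0],"fingers": 87},
    {"slide": [0,0,0],"twist": [0,0,0],"fingers": 87},
  ],
)

```text
time: 5.95
eef_pos: [0.5053, 0.1313, 0.2051]
ee_rot: [2.021, 2.403, 0.002]
wrist_force: [-0.9, 0.7, -0.3]
gripper_width: 0.0462
grasp_force: 0.0
```

```bash
python3 - <<'E'
from h import *
c=cam('wrist');save('w3',c); s=c['s'];print(s['eef_pos'],s['joints'],s['gripper_width'])
cv2.imwrite('pics/w3.png',c['frame'])
for n in('scene','side'):
  d=cam(n);save(n+'3',d);cv2.imwrite(f'pics/{n}3.png',d['frame'])
E
```

```text
[0.5053223  0.13133871 0.205091  ] [ 1.03542490e-01 -1.51588490e-02  1.81407063e+00 -5.80301634e-04
  1.34043869e+00 -6.83748471e-02] 0.046185766077418575
```

View pics/w3.png

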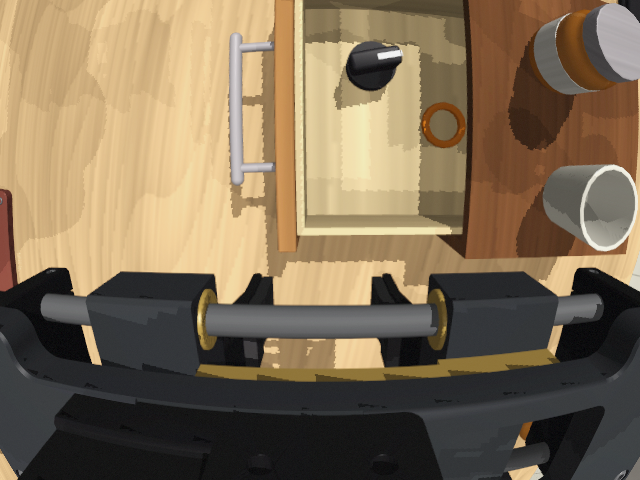

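The drawer is open. The knob is near (372,65) with its pointer to the right (white line about (380,57) to (401,53)), and the ring is at (443,124). I'll enlarge the knob.

```bash
python3 - <<'E'
from h import *
a=cv2.imread('pics/w3.png');
cv2.imwrite('pics/crop3.png',cv2.resize(a[30:100,330:420],None,fx=8,fy=8,interpolation=cv2.INTER_CUBIC))
E
```

```text
(no output)
```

View pics/crop3.png

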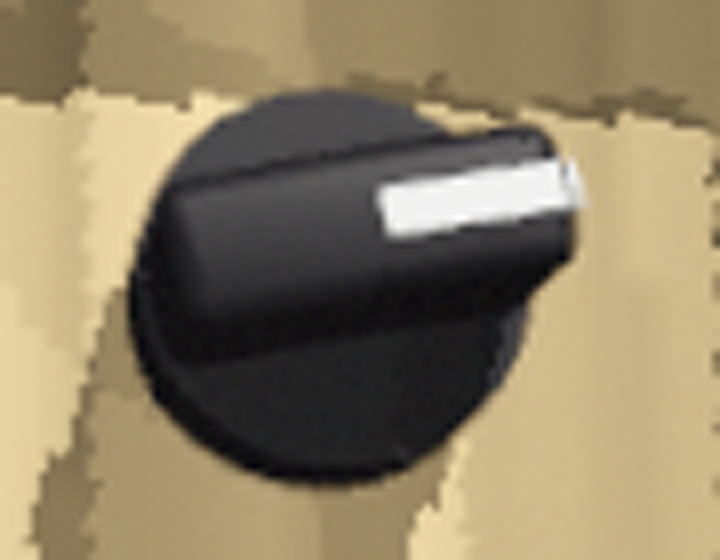

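```bash
python3 - <<'E'
from h import *
c=load('w3')
m=atz(c,377.1,56,.069);e=atz(c,401,52,.069);k=atz(c,370.7,65,.034)
d=e-m;print(m,e,k,np.linalg.norm(d),np.arctan2(d[1],d[0]))
h=np.array([.418,.219])
ex=np.array([np.cos(.176),np.sin(.176)]);ey=np.array([-ex[1],ex[0]])
print('rel open handle',(m[:2]-h)@ex,(m[:2]-h)@ey)
for n in('scene3','side3'): print(n,proj(load(n),m))
# drawer edges: front inner edge, cabinet front edge
for u,v,z in((296,150,.087),(468,150,.1),(274,150,.087)):
  p=atz(c,u,v,z)[:2];print((p-h)@ex,(p-h)@ey)
E
```

```text
[0.52399062 0.27985763 0.069     ] [0.5425071  0.28780192 0.069     ] [0.52346172 0.27964663 0.034     ] 0.02014873910932654 0.405286687143974
rel open handle 0.11500900048577317 0.04135930376934044
scene3 [251.56924937 193.4308342 ]
side3 [362.00015191 318.86834549]
0.051324351237325774 -0.035799504407712575
0.17995397159929533 -0.0327772470900651
0.03479450693119254 -0.035459165960334466
```

```bash
python3 - <<'E'
from h import *
delta([.5237,.2798,.150],pose(.405-np.pi/2))
E
```

```text
slide in present axes [2.78  0.944 1.1  ] slide in target axes [ 1.554 -2.493  1.094] twist [ 1.000e-02 -2.000e-02  1.281e+01]
```

Call:
arm_command(
  deltas=[
    {"slide": [0,0,0],"twist": [0,0,1],"fingers": 40},
    {"slide": [0,0,0],"twist": [0,0,1],"fingers": 40},
    {"slide": [0,0,0],"twist": [0,0,1],"fingers": 40},
    {"slide": [0,0,0],"twist": [0,0,1],"fingers": 40},
    {"slide": [0,0,0],"twist": [0,0,1],"fingers": 40},
    {"slide": [0,0,0],"twist": [0,0,1],"fingers": 40},
    {"slide": [0,0,0],"twist": [0,0,1],"fingers": 40},
    {"slide": [0,0,0],"twist": [0,0,1],"fingers": 40},
    {"slide": [0,0,0],"twist": [0,0,1],"fingers": 40},
    {"slide": [0,0,0],"twist": [0,0,1],"fingers": 40},
    {"slide": [0,0,0],"twist": [0,0,1],"fingers": 40},
    {"slide": [0,0,0],"twist": [0,0,1],"fingers": 40},
  ],
)

```text
time: 7.3
eef_pos: [0.5005, 0.1358, 0.2054]
ee_rot: [-3.048, -0.759, -0.006]
wrist_force: [0.4, -0.1, 0.2]
gripper_width: 0.0398
grasp_force: 0.0
```

Call:
arm_command(
  deltas=[
    {"slide": [0,0,0],"twist": [0,0,0.8],"fingers": 40},
    {"slide": [0.31,-0.5,0],"twist": [0,0,0],"fingers": 40},
    {"slide": [0.31,-0.5,0],"twist": [0,0,0],"fingers": 40},
    {"slide": [0.31,-0.5,0],"twist": [0,0,0],"fingers": 40},
    {"slide": [0.31,-0.5,0.5],"twist": [0,0,0],"fingers": 40},
    {"slide": [0.31,-0.5,0.59],"twist": [0,0,0],"fingers": 40},
    {"slide": [0,0,0],"twist": [0,0,0],"fingers": 40},
  ],
)

```text
time: 8.0
eef_pos: [0.5192, 0.283, 0.1462]
ee_rot: [-3.075, -0.641, 0.006]
wrist_force: [-1.3, -0.1, -1.2]
gripper_width: 0.0399
grasp_force: 0.0
```

```bash
python3 - <<'E'
from h import *
delta([.5237,.2798,.044],pose(.405-np.pi/2))
c=cam('wrist');save('w4',c);cv2.imwrite('pics/w4.png',c['frame'])
print(proj(c,[.5237,.2798,.069]))
E
```

```text
slide in present axes [0.064 0.097 2.044] slide in target axes [0.057 0.093 2.045] twist [-0.01  0.04  0.06]
[329.05637002 244.9528957 ]
```

View pics/w4.png

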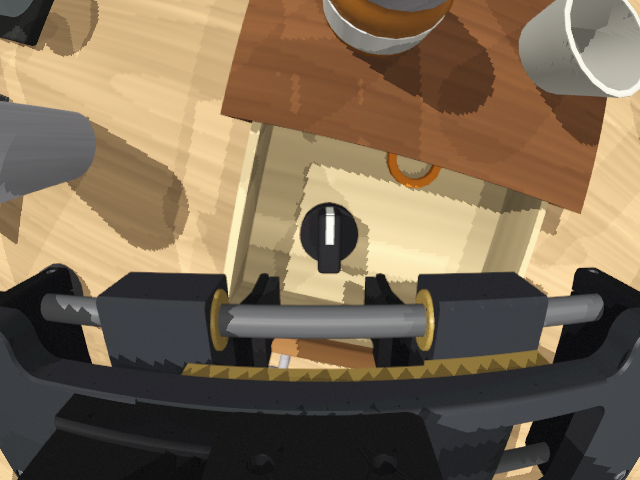

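The white line runs straight up from (329,244) to (329,209). Its start matches the predicted (329,245), so the gripper is aligned. I'll descend and grip.

Call:
arm_command(
  deltas=[
    {"slide": [0.02,0.03,0.4],"twist": [0,0,0.03],"fingers": 40},
    {"slide": [0.02,0.03,0.4],"twist": [0,0,0],"fingers": 40},
    {"slide": [0.02,0.03,0.4],"twist": [0,0,0],"fingers": 40},
    {"slide": [0,0,0.4],"twist": [0,0,0],"fingers": 40},
    {"slide": [0,0,0.25],"twist": [0,0,0],"fingers": 40},
    {"slide": [0,0,0.19],"twist": [0,0,0],"fingers": 40},
    {"slide": [0,0,0],"twist": [0,0,0],"fingers": 40},
  ],
)

```text
time: 8.75
eef_pos: [0.5279, 0.2767, 0.048]
ee_rot: [-3.078, -0.629, -0.003]
wrist_force: [-1.0, 0.2, -0.4]
gripper_width: 0.0399
grasp_force: 0.0
```

Call:
arm_command(
  deltas=[
    {"slide": [0,0,0],"twist": [0,0,0],"fingers": 8},
    {"slide": [0,0,0],"twist": [0,0,0],"fingers": 8},
    {"slide": [0,0,0],"twist": [0,0,0],"fingers": 8},
    {"slide": [0,0,0],"twist": [0,0,0],"fingers": 8},
    {"slide": [0,0,0],"twist": [0,0,0],"fingers": 8},
  ],
)

```text
time: 9.25
eef_pos: [0.529, 0.2772, 0.049]
ee_rot: [-3.077, -0.629, -0.006]
wrist_force: [0.2, -0.3, 3.6]
gripper_width: 0.0155
grasp_force: 30.0
```

Call:
arm_command(
  deltas=[
    {"slide": [0,0,-0.3],"twist": [0,0,0],"fingers": 8},
    {"slide": [0,0,-0.6],"twist": [0,0,0],"fingers": 8},
    {"slide": [0,0,-0.6],"twist": [0,0,0],"fingers": 8},
    {"slide": [0,0,-0.6],"twist": [0,0,0],"fingers": 8},
    {"slide": [0,0,-0.5],"twist": [0,0,0],"fingers": 8},
    {"slide": [0,0,0],"twist": [0,0,0],"fingers": 8},
  ],
)

```text
time: 9.85
eef_pos: [0.531, 0.2779, 0.1843]
ee_rot: [-3.076, -0.629, -0.018]
wrist_force: [0.3, -0.1, -0.5]
gripper_width: 0.0157
grasp_force: 30.0
```

```bash
python3 - <<'E'
from h import *
s=manip.state();print(s['eef_pos'],s['gripper_width'],s['grasp_force'])
a=load('scene')
p=atz(a,343,288,.09);q=atz(a,382,347,.09);print('deck front',p,q,'heading',np.arctan2(*(p-q)[1::-1])-np.pi/2)
yaw=.762; R=pose(yaw-np.pi/2)
sh=np.array([.586,-.222,0.0])
delta(sh+[0,0,.165]+.0038*R[:,0],R)
c=cam('wrist');save('w5',c);f=c['frame'][200:340,200:450]
cv2.imwrite('pics/w5.png',cv2.resize(f,None,fx=3,fy=3,interpolation=cv2.INTER_CUBIC))
E
```

```text
[0.53102377 0.27792911 0.18432583] 0.015678026059532425 29.999915063381195
deck front [ 0.54449668 -0.13114007  0.09      ] [ 0.5256879  -0.30157442  0.09      ] heading -0.10991311567578177
slide in present axes [-2.845  9.601  0.359] slide in target axes [-6.031  7.993  0.387] twist [ 0.03 -0.11 -3.43]
```

View pics/w5.png

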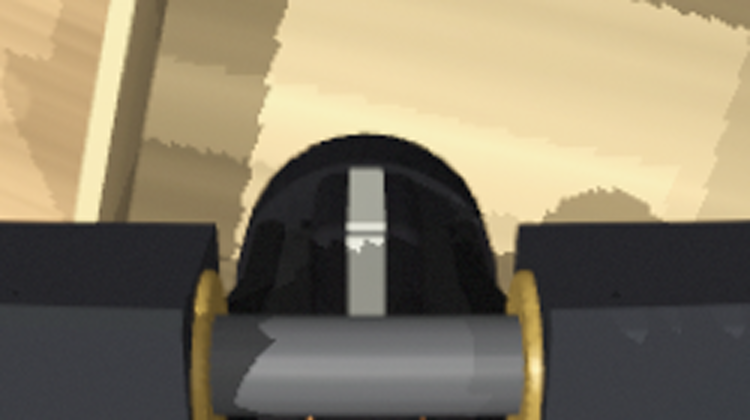

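The knob sits straight in the fingers, with the white line vertical at x≈321 and the bar's top end edge at about (321,277). Next I'll rotate to the shaft's heading and stop about 70 mm short of it for a close look.

Call:
arm_command(
  deltas=[
    {"slide": [0,0,0],"twist": [0.01,-0.03,-0.86],"fingers": 8},
    {"slide": [0,0,0],"twist": [0.01,-0.03,-0.86],"fingers": 8},
    {"slide": [0,0,0],"twist": [0,-0.03,-0.86],"fingers": 8},
    {"slide": [0,0,0],"twist": [0,-0.02,-0.85],"fingers": 8},
    {"slide": [-0.4,0.4,0],"twist": [0,0,0],"fingers": 8},
    {"slide": [-0.6,0.6,0],"twist": [0,0,0],"fingers": 8},
    {"slide": [-0.6,0.6,0],"twist": [0,0,0],"fingers": 8},
    {"slide": [-0.6,0.6,0],"twist": [0,0,0],"fingers": 8},
    {"slide": [-0.6,0.6,0],"twist": [0,0,0],"fingers": 8},
    {"slide": [-0.6,0.6,0],"twist": [0,0,0],"fingers": 8},
    {"slide": [-0.6,0.6,0],"twist": [0,0,0],"fingers": 8},
    {"slide": [-0.6,0.6,0],"twist": [0,0,0],"fingers": 8},
  ],
)

```text
time: 11.1
eef_pos: [0.5193, -0.0497, 0.1781]
ee_rot: [-2.915, -1.168, 0.017]
wrist_force: [0.0, -0.5, 0.5]
gripper_width: 0.0156
grasp_force: 30.0
```

Call:
arm_command(
  deltas=[
    {"slide": [-0.6,0.6,0],"twist": [0,0,0],"fingers": 8},
    {"slide": [-0.6,0.6,0.1],"twist": [0,0,0],"fingers": 8},
    {"slide": [-0.6,0.7,0.1],"twist": [0,0,0],"fingers": 8},
    {"slide": [-0.6,0.7,0.1],"twist": [0,0,0],"fingers": 8},
    {"slide": [-0.4,0.7,0.1],"twist": [0,0,0],"fingers": 8},
    {"slide": [0,0.3,0],"twist": [0,0,0],"fingers": 8},
    {"slide": [0,0.2,0],"twist": [0,0,0],"fingers": 8},
    {"slide": [0,0,0],"twist": [0,0,0],"fingers": 8},
    {"slide": [0,0,0],"twist": [0,0,0],"fingers": 8},
  ],
)

```text
time: 12.0
eef_pos: [0.5502, -0.2813, 0.1594]
ee_rot: [-2.914, -1.17, 0.015]
wrist_force: [-0.2, -0.1, -0.4]
gripper_width: 0.0156
grasp_force: 30.0
```

```bash
python3 - <<'E'
from h import *
# knob bar end in tool coords from w5
c=load('w5');R5=Ro.from_rotvec(c['s']['ee_rot']).as_matrix()
def intool(u,v,zt):
  o,d=ray(c,u,v);o=R5.T@(o-c['s']['eef_pos']);d=R5.T@d;return o+d*(zt-o[2])/d[2]
print('bar end top',intool(321.3,276.8,-.020),'line bottom',intool(321.5,254.8,.009))
c=cam('wrist');save('w6',c);s=c['s'];R=pose(.762-np.pi/2)
print(s['eef_pos'],Ro.from_rotvec(s['ee_rot']).as_matrix().round(3),s['grasp_force'])
p=proj(c,[.586,-.222,.112]);q=proj(c,[.586,-.222,.09]);print(p,q)
x,y=(p+q)/2;x0=int(x)-40;y0=int(y)-40;print(x0,y0)
cv2.imwrite('pics/w6.png',cv2.resize(c['frame'][y0:y0+70,x0:x0+80],None,fx=8,fy=8,interpolation=cv2.INTER_CUBIC))
E
```

```text
bar end top [ 0.0163534  -0.00022939 -0.02      ] line bottom [ 0.01689512 -0.00017015  0.009     ]
[ 0.55015892 -0.28128286  0.1593728 ] [[ 0.723  0.691 -0.009]
 [ 0.691 -0.723 -0.002]
 [-0.008 -0.005 -1.   ]] 29.99997764825821
[290.15343847 148.0803712 ] [293.32653274 147.52511231]
251 107
```

View pics/w6.png

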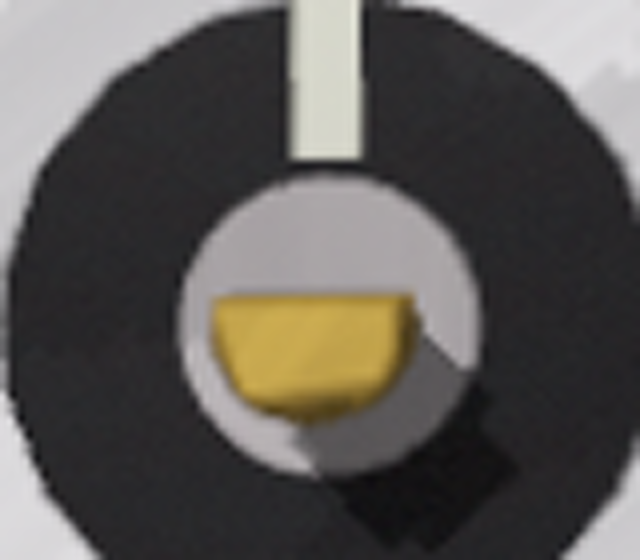

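The index line is vertical at x≈326, the ring centre is at (326,325), and the D's flat edge is level from (213,295) to (412,295). The shaft's heading therefore matches the tool almost exactly.

```bash
python3 - <<'E'
from h import *
c=load('w6');P=lambda u,v,z:atz(c,251+u/8-.5,107+v/8-.5,z)
r=P(328,325,.090);i0=P(325.5,155,.091);i1=P(326,20,.091)
d=i1-i0;h1=np.arctan2(d[1],d[0])
l=P(213,295,.112);q=P(412,295,.112);e=l-q;h2=np.arctan2(e[1],e[0])-np.pi/2
m=(l+q)/2;hh=(h1+h2)/2;u=np.array([np.cos(hh),np.sin(hh),0])
print('ring',r,'headings',h1,h2,'tip from flat',m-.0025*u,'edge len',np.linalg.norm(e),'ring->tip along u',(m-r)@u)
sh=(r+m-.0025*u)/2;sh[2]=0;print(sh)
R0=Ro.from_rotvec(c['s']['ee_rot']).as_matrix();print('tool x heading',np.arctan2(R0[1,0],R0[0,0]))
R=pose(hh-np.pi/2);delta(sh+[0,0,.150]+.0044*R[:,0],R)
E
```

```text
ring [ 0.58541288 -0.22100459  0.09      ] headings 0.7555557053255141 0.7476502268034366 tip from flat [ 0.58587538 -0.22162494  0.112     ] edge len 0.01389431035074026 ring->tip along u 0.0024143170532618095
[ 0.58564413 -0.22131476  0.        ]
tool x heading 0.7633047852636533
slide in present axes [ 1.428 -0.372  0.183] slide in target axes [ 1.422 -0.39   0.193] twist [-0.04  0.08  0.11]
```

Call:
arm_command(
  deltas=[
    {"slide": [0,0,0],"twist": [-0.04,0.08,0.11],"fingers": 8},
    {"slide": [0.3,-0.08,0],"twist": [0,0,0],"fingers": 8},
    {"slide": [0.4,-0.11,0],"twist": [0,0,0],"fingers": 8},
    {"slide": [0.4,-0.11,0],"twist": [0,0,0],"fingers": 8},
    {"slide": [0.32,-0.09,0],"twist": [0,0,0],"fingers": 8},
    {"slide": [0,0,0],"twist": [0,0,0],"fingers": 8},
    {"slide": [0,0,0],"twist": [0,0,0],"fingers": 8},
  ],
)

```text
time: 12.75
eef_pos: [0.5893, -0.2191, 0.1602]
ee_rot: [2.921, 1.154, 0.0]
wrist_force: [-1.2, -0.6, -0.7]
gripper_width: 0.0158
grasp_force: 30.0
```

```bash
python3 - <<'E'
from h import *
R=pose(.752-np.pi/2);delta(np.array([.58565,-.2214,.142])+.0044*R[:,0],R);s=manip.state();print(s['eef_pos'],s['wrist_force'])
E
```

```text
slide in present axes [ 0.004 -0.017  0.364] slide in target axes [ 0.004 -0.016  0.364] twist [0.01 0.   0.  ]
[ 0.58927907 -0.21912568  0.16018348] [-1.1768962  -0.61359376 -0.71348216]
```

Call:
arm_command(
  deltas=[
    {"slide": [0.004,-0.016,0.12],"twist": [0,0,0],"fingers": 8},
    {"slide": [0,0,0.12],"twist": [0,0,0],"fingers": 8},
    {"slide": [0,0,0.1],"twist": [0,0,0],"fingers": 8},
    {"slide": [0,0,0.06],"twist": [0,0,0],"fingers": 8},
    {"slide": [0,0,0.06],"twist": [0,0,0],"fingers": 8},
    {"slide": [0,0,0.06],"twist": [0,0,0],"fingers": 8},
    {"slide": [0,0,0.06],"twist": [0,0,0],"fingers": 8},
    {"slide": [0,0,0],"twist": [0,0,0],"fingers": 8},
  ],
)

```text
time: 13.55
eef_pos: [0.5886, -0.2189, 0.1306]
ee_rot: [2.922, 1.152, 0.0]
wrist_force: [0.4, 0.8, -0.8]
gripper_width: 0.0156
grasp_force: 30.0
```

It's about 8 mm onto the shaft with no force, so it has entered the bore. I'll carry on.

Call:
arm_command(
  deltas=[
    {"slide": [0,0,0.06],"twist": [0,0,0],"fingers": 8},
    {"slide": [0,0,0.06],"twist": [0,0,0],"fingers": 8},
    {"slide": [0,0,0.03],"twist": [0,0,0],"fingers": 8},
    {"slide": [0,0,0],"twist": [0,0,0],"fingers": 8},
    {"slide": [0,0,0],"twist": [0,0,0],"fingers": 8},
  ],
)

```text
time: 14.05
eef_pos: [0.5888, -0.2191, 0.1236]
ee_rot: [2.922, 1.152, 0.001]
wrist_force: [0.2, 0.3, -1.2]
gripper_width: 0.0161
grasp_force: 30.0
```

Call:
arm_command(
  deltas=[
    {"slide": [0,0,0.04],"twist": [0,0,0],"fingers": 8},
    {"slide": [0,0,0.04],"twist": [0,0,0],"fingers": 8},
    {"slide": [0,0,0],"twist": [0,0,0],"fingers": 8},
    {"slide": [0,0,0],"twist": [0,0,0],"fingers": 8},
  ],
)

```text
time: 14.45
eef_pos: [0.5891, -0.2192, 0.1207]
ee_rot: [2.921, 1.151, 0.002]
wrist_force: [-1.6, 0.5, 5.8]
gripper_width: 0.0156
grasp_force: 30.0
```

Call:
arm_command(
  deltas=[
    {"slide": [0,0,0.04],"twist": [0,0,0],"fingers": 8},
    {"slide": [0,0,0.03],"twist": [0,0,0],"fingers": 8},
    {"slide": [0,0,0],"twist": [0,0,0],"fingers": 8},
    {"slide": [0,0,0],"twist": [0,0,0],"fingers": 8},
  ],
)

```text
time: 14.85
eef_pos: [0.5893, -0.2192, 0.1188]
ee_rot: [2.921, 1.151, 0.002]
wrist_force: [-5.4, 3.0, 13.8]
gripper_width: 0.0154
grasp_force: 30.0
```

Call:
arm_command(
  deltas=[
    {"slide": [0,0,0.03],"twist": [0,0,0],"fingers": 8},
    {"slide": [0,0,0],"twist": [0,0,0],"fingers": 8},
    {"slide": [0,0,0],"twist": [0,0,0],"fingers": 8},
    {"slide": [0,0,0],"twist": [0,0,0],"fingers": 8},
  ],
)

```text
time: 15.25
eef_pos: [0.5894, -0.2193, 0.1187]
ee_rot: [2.92, 1.151, 0.002]
wrist_force: [-7.8, 4.7, 20.8]
gripper_width: 0.0157
grasp_force: 30.0
```

The height has stalled at 0.1187 m while the force rose to 21 N, so the shaft is at its stop. I'll hand in.

```bash
python3 -c "
from workcell import manip
print(manip.hand_in())"
```

```text
the job is handed in; nothing more can be done
None
```

The job is handed in: the drawer is open at its stop, and the knob is home on the D-shaft, pressed to the bottom of its travel (about 21 N) and still gripped; the interface returned no verdict.

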